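# Settle the heads of three clay figures

### The job

Three of the clay figures on the ware board have heads still standing up on a bare dowel neck. Press each of these heads lightly straight down from above with the fingertips until well over half of the gap at its neck has closed: first the one with the broad-brimmed hat, then the one with the tall cap, then the bareheaded one. Do not pick up, tip or shove the figures, never press hard, and leave everything else where it stands.

Things in the scene. Friction and masses are not known exactly. Their poses are not given: they have to be found in the camera images.
- ware_board: fixed pale plaster ware board (slab), 320 x 460 x 12 mm (x, y, z); origin at the centre of its underside, on the table; the figures and small things stand on its top, 12 mm above the table
- figure_brim: the figure with the broad flat-brimmed hat: loose terracotta figurine of about 0.4 kg standing on the ware board, round foot 62 mm across, shoulders ending in a collar 64 mm above its foot; origin at the centre of its underside, own z up. Its head sits on a wooden dowel above the collar; head raised, the figure is 122 mm tall
- top_brim (a point): the topmost point, on the centre line, of the head of the figure with the broad flat-brimmed hat: the spot to press. It is the flat round crown (32 mm across) in the middle of a hat brim 64 mm across; it goes down with the head
- head_brim (a joint): how far this head has been pushed straight down its dowel, m: 0 = fully raised (16 mm of bare dowel between head and collar), 0.016 = down on the collar, where it stops firmly (more than 25 N cracks the clay, so there is no need to go that far). It starts between 0 and 0.003, resists a slow push with about 3.5 N at first, rising to about 7 N near the collar, and stays where it is left. 0.008 or more counts as settled
- figure_cap: the figure with the tall tapering cap: loose terracotta figurine of about 0.4 kg standing on the ware board, round foot 62 mm across, shoulders ending in a collar 70 mm above its foot; origin at the centre of its underside, own z up. Its head sits on a wooden dowel above the collar; head raised, the figure is 143 mm tall
- top_cap (a point): the topmost point, on the centre line, of the head of the figure with the tall tapering cap: the spot to press. It is the flat tip (about 19 mm across) of a tapering cap 36 mm high, 36 mm across at its foot; it goes down with the head
- head_cap (a joint): how far this head has been pushed straight down its dowel, m: 0 = fully raised (16 mm of bare dowel between head and collar), 0.016 = down on the collar, where it stops firmly (more than 25 N cracks the clay, so there is no need to go that far). It starts between 0 and 0.003, resists a slow push with about 3.5 N at first, rising to about 7 N near the collar, and stays where it is left. 0.008 or more counts as settled
- figure_bare: the bareheaded figure: loose terracotta figurine of about 0.4 kg standing on the ware board, round foot 62 mm across, shoulders ending in a collar 56 mm above its foot; origin at the centre of its underside, own z up. Its head sits on a wooden dowel above the collar; head raised, the figure is 105 mm tall
- top_bare (a point): the topmost point, on the centre line, of the head of the bareheaded figure: the spot to press. It is a domed bare skull 35 mm across; it goes down with the head
- head_bare (a joint): how far this head has been pushed straight down its dowel, m: 0 = fully raised (16 mm of bare dowel between head and collar), 0.016 = down on the collar, where it stops firmly (more than 25 N cracks the clay, so there is no need to go that far). It starts between 0 and 0.003, resists a slow push with about 3.5 N at first, rising to about 7 N near the collar, and stays where it is left. 0.008 or more counts as settled
- finished_veil: finished terracotta figurine under a bell-shaped veil that falls from its crown over its shoulders, 62 mm across, 88 mm tall, head already tight on its shoulders (no dowel showing); a bystander on the ware board; origin at the centre of its underside
- finished_basket: finished terracotta figurine with an open round basket (52 mm across) on its head, 62 mm across, 93 mm tall, head already tight on its shoulders (no dowel showing); a bystander on the ware board; origin at the centre of its underside
- paint_jar: closed clear paint jar with a white cap, 46 mm across, 56 mm tall; a bystander on the ware board; origin at the centre of its underside
- water_dish: small clear plastic bowl, 70 mm across, 28 mm tall; a bystander on the ware board; origin at the centre of its underside
- knife: modelling knife lying flat, black handle and steel blade, 152 mm long, 12 mm wide, 10 mm thick; a bystander on the ware board; origin at the centre of its underside (about mid-length)
- clay_rib: flat wooden clay rib lying flat, 100 x 45 x 7 mm; a bystander on the ware board; origin at the centre of its underside
Mind the look-alikes: they are no part of the job. Leave any purple or yellow look-alike of the figure_brim alone. What is shaped like the figure_bare but green is not meant.

How it is judged:
By the outcome, as a careful person would: the job done as asked, in the order asked, and still so for the second after the job is handed in, with the robot touching nothing.
It also fails if it takes over 43 s, if anything falls off the work surface, if the arm or the gripper's body presses on something with over 40 N, if the wrist force passes 120 N, or if a joint passes its speed limit or range.

### The arm

A 7-joint arm with a two-finger parallel gripper is mounted at the origin on the work surface. World frame = base frame: x ahead of the robot, y to its left, z up, the work surface at z = 0. Lengths are in mm, angles in rad, forces in N, time in s.
With the tool pointing down it reaches from about 400 to 850 mm from the base axis. Payload 4.4 kg.
Tool frame: the origin (TCP) lies at the very end of the fingers, on their centre line; the grasp point (between the pads) lies 19 mm behind it (pinch_z is the z of the grasp point in the tool frame, in mm); z points along the fingers, y is the direction in which the jaws open and shut (so a half turn about z gives the same grasp; the last joint's range is limited). The gripper opens to 94 mm and grips with 3 to 60 N. Pads are 16 mm wide; open, the fingers measure 119 mm over their backs; the gripper's body (75 mm by 177 mm) begins 78 mm behind the grasp point.
Start: joints at [1.047, 0.628, 0.038, 1.517, -0.027, 0.996, -0.02], TCP at [287.313, -583.069, 205.478] pointing down, gripper open.
Joint ranges: [-3.06, 3.06], [-0.37, 2.12], [-1.25, 1.32], [0.18, 2.47], [-1.1, 4.24], [0.23, 1.98], [-2.94, 2.94]. Speed limits (rad/s): [2.57, 2.57, 3.14, 3.14, 3.14, 3.14, 3.14].

### API

Orientations are given as a rotation vector (axis times angle).
In Python, from station import sense, get_image, camera_info, close_job, pinch_z gives the robot as it stands. The module is installed in compiled form; this text tells all that it offers.
- The arm moves only by the shell command python3 -m inch 'ROWS' [FORCE]. ROWS is JSON, one flat list of numbers, 7 for each row, row after row: the closure, from -1 (fully open) to 1 (shut), then the shift along the tool's x, y, z in mm, then the turn, a rotation vector about the tool's x, y, z in rad. In form: [hand, dx, dy, dz, rx, ry, rz, hand, dx, dy, dz, rx, ry, rz, ...]. A call has 1 to 8 rows; each row shifts and turns the pose as measured when the row begins, along the tool's axes as they then stand; what a row does not reach is not made up. A row lasts 1/8 s, in which the tool goes at most 62.5 mm and 10.7 degrees, less where a joint would pass 70% of its speed; a pose out of reach is approached as far as the arm can. A call with a gripper value outside its range is refused whole. The fingers move at their own pace and stop on an object; FORCE is the grip in N (left out, the last holds). Time passes only in rows, so rows that do not move let the fingers close. It gives the time, the measured TCP pose, the force and the opening at its end, in the units of the state.
- sense(): the state, without advancing time (a new reading comes with each control period).
- get_image(name): name is "scene" or "top"; returns the picture (480x640x3 uint8, blue, green, red); there is no depth.
- camera_info(name): a dict with "fov_y" (degrees; the focal length in pixels is half the picture's height over the tangent of half this angle, whatever the lens; pixels are square), "cx", "cy" (the principal point, pixels), "xyz" and "rotation" of the camera in the world. Camera axes: x right, y up, looking along -z (the intrinsics and any distortion apply to the point x, -y, -z); pixel columns grow to the right and rows downward; lengths in mm; the calibration is good to about 2 mm. A picture is of the moment at which its call begins. camera_info takes no time and is no camera call.
- close_job(): hands the job in, once; it reports no verdict.
The state is a dict: "t": time; "joint_positions": joint angles; "qvel": joint speeds; "effort": joint torques, N m; "tool_pos": TCP position; "orientation": TCP orientation; "ft_force": force on the tool from outside, world axes, zero at the start; "torque": the same for the moment, N m; "gripper_width": finger opening in mm.
Only numpy, scipy, OpenCV 4.12 (cv2) and the standard library are available. Lean on these libraries where they do the work, as an engineer would, in place of code of your own. Each camera call takes 0.05 s, during which the arm holds its last target.

## Working session

There is one attempt and no reset: what is moved stays moved. The work goes in short steps, Python scripts to look and compute and a shell command to move; the robot and the scene stay as the last step left them, time stands still between calls to the robot, and variables do not carry over. Pictures are saved under pics/ and viewed, and the job is handed in when it is done.

```bash
mkdir -p pics
python3 - <<'E'
from station import *
import cv2
for n in("scene","top"):
    cv2.imwrite(f"pics/{n}0.png",get_image(n)); print(n,camera_info(n))
s=sense();print({k:s[k] for k in("t","tool_pos","orientation","ft_force","gripper_width")},pinch_z)
E
```

```text
scene {'fov_y': 56.62926010342147, 'cx': 314.3772882057452, 'cy': 235.92289843498506, 'xyz': array([1016.42556347, -388.28836278,  559.68003178]), 'rotation': array([0.9366622 , 0.43041738, 0.73233126])}
top {'fov_y': 54.22888335183067, 'cx': 321.8017268730142, 'cy': 239.15490120975534, 'xyz': array([420.91626562,  33.5592578 , 911.48342166]), 'rotation': array([ 0.14868103, -0.07390666, -1.5677433 ])}
{'t': 0.1, 'tool_pos': array([ 287.03353781, -582.54955121,  204.67247281]), 'orientation': array([-3.05809584e+00, -7.12420446e-01,  6.37740679e-04]), 'ft_force': array([0.17983802, 0.36415205, 0.33524271]), 'gripper_width': 94.12735019759631} -18.8
```

View pics/scene0.png

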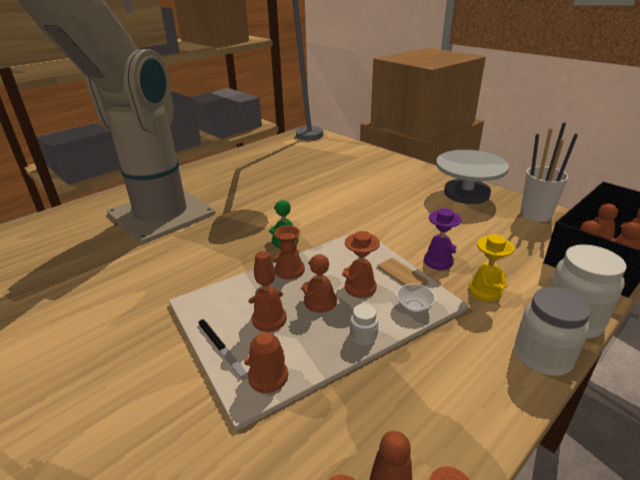

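View pics/top0.png

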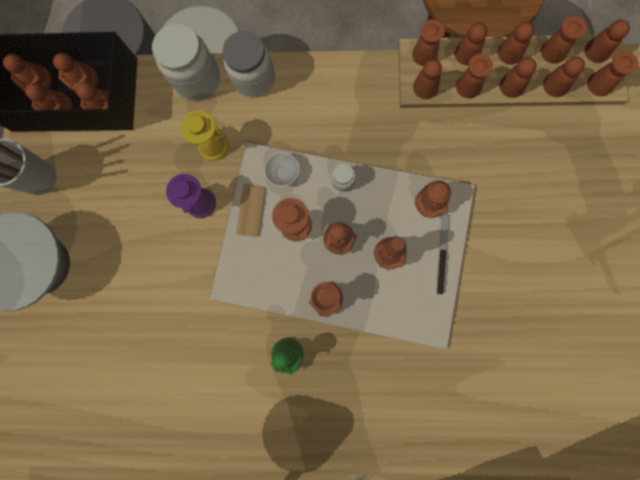

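The scene view shows the terracotta brim hat at (362,240), the tall cap at (263,262) and the bare head at (319,263). The basket figure (288,237) and veil figure (266,345) are bystanders. The look-alikes are purple (445,215), yellow (494,245) and green (283,208), all off the board. In the top view, brim is about (291,213), bare (338,235), cap (397,245). I'll confirm with enlarged crops.

Run:
```python
import cv2,numpy as np
a=cv2.imread("pics/scene0.png")[215:345,235:395]; b=cv2.imread("pics/top0.png")[175:325,260:450]
cv2.imwrite("pics/c1.png",cv2.resize(a,None,fx=4.6,fy=4.6,interpolation=2)); cv2.imwrite("pics/c2.png",cv2.resize(b,None,fx=4,fy=4,interpolation=2))
```

```text
(no output)
```

View pics/c1.png

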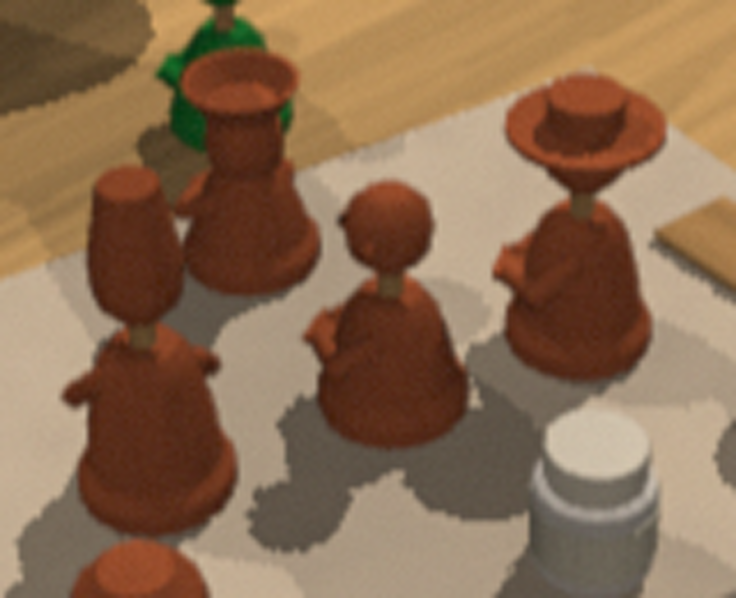

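View pics/c2.png

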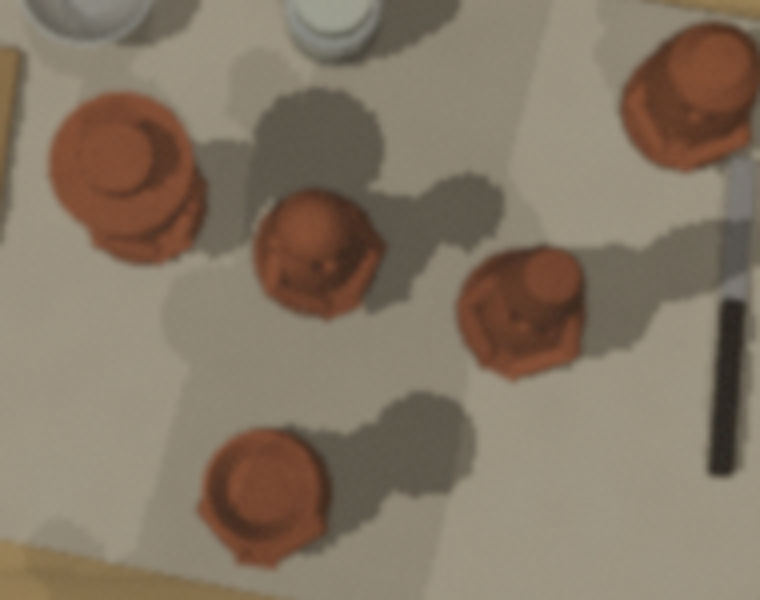

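Confirmed: only the brim figure, the cap figure and the bare figure show a wooden dowel at the neck. Next I triangulate the head tops from the two views.

```bash
cat > h.py <<'E'
import numpy as np
from station import camera_info
from scipy.spatial.transform import Rotation as R
def ray(n,u,v):
    c=camera_info(n);f=240/np.tan(np.radians(c["fov_y"]/2))
    d=np.array([(u-c["cx"])/f,-(v-c["cy"])/f,-1]);d=R.from_rotvec(c["rotation"]).apply(d/np.linalg.norm(d));return np.array(c["xyz"]),d
def plane(n,u,v,z):
    o,d=ray(n,u,v);return o+d*(z-o[2])/d[2]
def tri(a,b):
    o1,d1=ray("scene",*a);o2,d2=ray("top",*b)
    t=np.linalg.lstsq(np.c_[d1,-d2],o2-o1,rcond=None)[0]
    p,q=o1+t[0]*d1,o2+t[1]*d2;return (p+q)/2,np.linalg.norm(p-q)
E
python3 - <<'E'
from h import *
for n,a,b,z in [("brim",(362.8,235.7),(290.75,214.25),132.5),("cap",(262.8,255.2),(398.5,243),153.5),("bare",(319.8,264.1),(338.5,232),98)]:
    print(n,tri(a,b),plane("scene",*a,z)[:2],plane("top",*b,z)[:2])
c=[plane("top",*p,12)for p in[(247,144),(474,184),(448,346),(211,298)]]
print(np.round(c,1),[np.linalg.norm(c[i]-c[i-1]) for i in range(4)])
c=[plane("scene",*p,12)for p in[(171,306),(236,431),(466,307)]]
print(np.round(c,1),[np.linalg.norm(c[i]-c[i-1]) for i in (1,2)])
E
```

```text
brim (array([577.0571832 , 125.85247528, 130.75676666]), np.float64(4.71387282120791)) [579.85794578 126.07702528] [575.07987522 123.87369124]
cap (array([523.27679207, -53.92976434, 151.53941056]), np.float64(2.0984243016757653)) [526.26738601 -54.6962724 ] [522.41566977 -54.56376136]
bare (array([550.86651135,  44.53928651,  96.95578439]), np.float64(3.2587715945288784)) [552.74923992  44.9902981 ] [549.66391301  43.25790136]
[[ 743.5  228.2   12. ]
 [ 656.6 -219.    12. ]
 [ 348.2 -158.5   12. ]
 [ 435.5  290.2   12. ]] [np.float64(314.1978259031192), np.float64(455.5886337035904), np.float64(314.27474590737285), np.float64(457.1006904943442)]
[[ 365.2 -161.1   12. ]
 [ 663.9 -222.4   12. ]
 [ 749.4  221.1   12. ]] [np.float64(304.8876143265346), np.float64(451.63325729793064)]
```

```bash
cat >> h.py <<'E'
from station import sense
T=dict(brim=(577.5,125.0,131.6),cap=(524.0,-54.3,152.4),bare=(551.0,44.2,115.0))
def go(n,z):
    s=sense();r=R.from_rotvec(s["orientation"]);x,y,_=T[n]
    d=r.inv().apply(np.array([x,y,z])-s["tool_pos"])
    down=r.as_matrix()[:,2]
    print("t",round(s["t"],2),"pos",np.round(s["tool_pos"],1),"F",np.round(s["ft_force"],2),"w",round(s["gripper_width"],1),"shift",np.round(d,1),"toolz",np.round(down,3),"tooly",np.round(r.as_matrix()[:,1],2))
E
python3 -c "
from h import *;go('brim',215)"
```

```text
t 0.1 pos [ 287.  -582.5  204.7] F [0.18 0.36 0.34] w 94.1 shift [ 573.3 -506.4   -9.5] toolz [-0.001  0.001 -1.   ] tooly [ 0.44 -0.9  -0.  ]
```

```bash
python3 -m inch '[1,20,-18,-8,0,0,0,1,40,-36,-6,0,0,0,1,44,-39,0,0,0,0,1,44,-39,0,0,0,0,1,44,-39,0,0,0,0,1,44,-39,0,0,0,0,1,44,-39,0,0,0,0,1,44,-39,0,0,0,0]' 20; python3 -c "
from h import *;go('brim',215)"
```

```text
t: 1.1
tool_pos: [452.6, -173.6, 216.1]
orientation: [-3.061, -0.696, 0.005]
ft_force: [0.4, 0.2, 0.7]
gripper_width: 17.4
t 1.1 pos [ 452.6 -173.6  216.1] F [0.43 0.19 0.71] w 17.4 shift [ 241.8 -215.1    1.3] toolz [-0.004  0.002 -1.   ] tooly [ 0.43 -0.9  -0.  ]
```

```bash
python3 -m inch '[1,43,-38,0,0,0,0,1,43,-38,0,0,0,0,1,43,-38,0,0,0,0,1,43,-38,0,0,0,0,1,40,-36,0,0,0,0,1,20,-18,0,0,0,0,1,0,0,0,0,0,0]'; python3 -c "
from h import *;go('brim',150)"
```

```text
t: 1.98
tool_pos: [574.4, 128.3, 214.2]
orientation: [-3.056, -0.709, 0.008]
ft_force: [-0.8, 0.0, -0.6]
gripper_width: 0.4
t 1.98 pos [574.4 128.3 214.2] F [-0.8   0.02 -0.58] w 0.4 shift [ 1.5  4.7 64.1] toolz [-0.006  0.003 -1.   ] tooly [ 0.44 -0.9  -0.01]
```

```bash
python3 -m inch '[1,1.5,4.5,10,0,0,0,1,0,0,25,0,0,0,1,0,0,22,0,0,0,1,0,0,6,0,0,0,1,0,0,0,0,0,0,1,0,0,0,0,0,0]'
python3 - <<'E'
from h import *;import cv2
from station import get_image
go('brim',140)
a=get_image("scene")[150:350,230:480];cv2.imwrite("pics/s1.png",cv2.resize(a,None,fx=3,fy=3,interpolation=2))
E
```

```text
t: 2.72
tool_pos: [576.3, 113.3, 148.4]
orientation: [3.064, 0.691, -0.013]
ft_force: [0.4, -0.2, -1.2]
gripper_width: 0.2
t 2.73 pos [576.3 113.3 148.4] F [ 0.4  -0.22 -1.15] w 0.2 shift [  6.2 -10.1   8.4] toolz [-0.008 -0.002 -1.   ] tooly [ 0.43 -0.9  -0.  ]
```

View pics/s1.png

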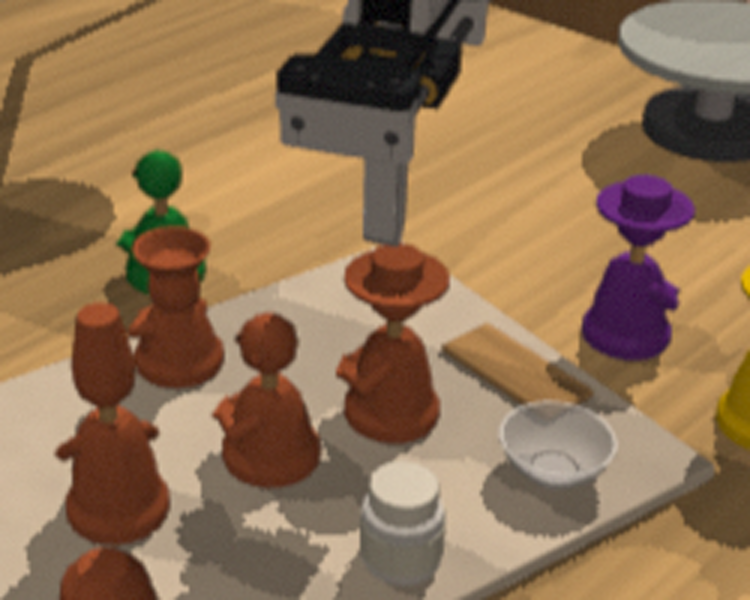

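The fingertips are above the brim hat, at about (385,240) in the crop, but y is about 12 mm low. I'll correct that before descending.

```bash
python3 -m inch '[1,6,-10,0,0,0,0,1,0,0,0,0,0,0,1,0,0,0,0,0,0]'; python3 -c "
from h import *;go('brim',140);go('brim',140)"
```

```text
t: 3.15
tool_pos: [578.5, 126.8, 149.9]
orientation: [3.064, 0.693, -0.009]
ft_force: [0.1, -1.6, 0.5]
gripper_width: 0.1
t 3.15 pos [578.5 126.8 149.9] F [ 0.09 -1.62  0.54] w 0.1 shift [-1.6  1.2  9.9] toolz [-0.005 -0.001 -1.   ] tooly [ 0.43 -0.9  -0.  ]
t 3.15 pos [578.5 126.8 149.9] F [ 0.09 -1.62  0.54] w 0.1 shift [-1.6  1.2  9.9] toolz [-0.005 -0.001 -1.   ] tooly [ 0.43 -0.9  -0.  ]
```

```bash
python3 -m inch '[1,-1,1,6,0,0,0,1,0,0,4,0,0,0,1,0,0,0,0,0,0]'; python3 -c "
from h import *;go('brim',132)"
```

```text
t: 3.52
tool_pos: [577.7, 125.2, 139.0]
orientation: [3.064, 0.693, -0.01]
ft_force: [0.8, -0.5, -0.1]
gripper_width: 0.6
t 3.52 pos [577.7 125.2 139. ] F [ 0.8  -0.48 -0.06] w 0.6 shift [-0.2  0.1  7. ] toolz [-0.006 -0.002 -1.   ] tooly [ 0.43 -0.9  -0.  ]
```

```bash
python3 -m inch '[1,0,0,2,0,0,0,1,0,0,2,0,0,0,1,0,0,2,0,0,0,1,0,0,2,0,0,0]'; python3 -c "
from h import *;go('brim',122.5)"
```

```text
t: 4.03
tool_pos: [577.9, 125.0, 131.1]
orientation: [3.064, 0.693, -0.009]
ft_force: [-1.6, -0.4, 5.4]
gripper_width: 0.6
t 4.03 pos [577.9 125.  131.1] F [-1.65 -0.4   5.4 ] w 0.6 shift [-0.3 -0.2  8.6] toolz [-0.005 -0.002 -1.   ] tooly [ 0.43 -0.9  -0.  ]
```

Contact at about z = 131, force about 5 N. Continuing slowly.

```bash
python3 -m inch '[1,0,0,1.5,0,0,0,1,0,0,1.5,0,0,0,1,0,0,1.5,0,0,0]'; python3 -m inch '[1,0,0,1.5,0,0,0,1,0,0,1.5,0,0,0]'; python3 -c "
from h import *;go('brim',122)"
```

```text
t: 4.4
tool_pos: [577.9, 125.0, 127.1]
orientation: [3.064, 0.692, -0.008]
ft_force: [-0.4, -0.2, 4.8]
gripper_width: 0.6
t: 4.65
tool_pos: [577.9, 125.0, 124.3]
orientation: [3.064, 0.693, -0.008]
ft_force: [-1.2, -0.5, 6.3]
gripper_width: 0.8
t 4.65 pos [577.9 125.  124.3] F [-1.17 -0.51  6.27] w 0.8 shift [-0.3 -0.2  2.3] toolz [-0.005 -0.001 -1.   ] tooly [ 0.43 -0.9  -0.  ]
```

```bash
python3 -m inch '[1,0,0,1.5,0,0,0,1,0,0,1,0,0,0]'; python3 -c "
from h import *;go('brim',122)"
```

```text
t: 4.9
tool_pos: [577.9, 125.0, 122.1]
orientation: [3.064, 0.692, -0.007]
ft_force: [-2.1, 0.0, 5.9]
gripper_width: 0.4
t 4.9 pos [577.9 125.  122.1] F [-2.07  0.    5.91] w 0.4 shift [-0.4 -0.2  0.1] toolz [-0.004 -0.001 -1.   ] tooly [ 0.43 -0.9  -0.  ]
```

```bash
python3 -m inch '[1,0,0,-3,0,0,0,1,0,0,-10,0,0,0,1,0,0,-25,0,0,0,1,0,0,-25,0,0,0,1,0,0,-10,0,0,0,1,0,0,0,0,0,0]'
python3 - <<'E'
from h import *;import cv2
from station import get_image
go('cap',190)
a=get_image("scene")[150:350,230:480];cv2.imwrite("pics/s2.png",cv2.resize(a,None,fx=3,fy=3,interpolation=2))
E
```

```text
t: 5.65
tool_pos: [578.4, 125.2, 196.9]
orientation: [3.064, 0.693, -0.008]
ft_force: [-0.3, 0.0, -0.3]
gripper_width: 0.6
t 5.65 pos [578.4 125.2 196.9] F [-0.31  0.   -0.26] w 0.6 shift [-126.2  138.6    7.4] toolz [-0.005 -0.001 -1.   ] tooly [ 0.43 -0.9  -0.  ]
```

View pics/s2.png

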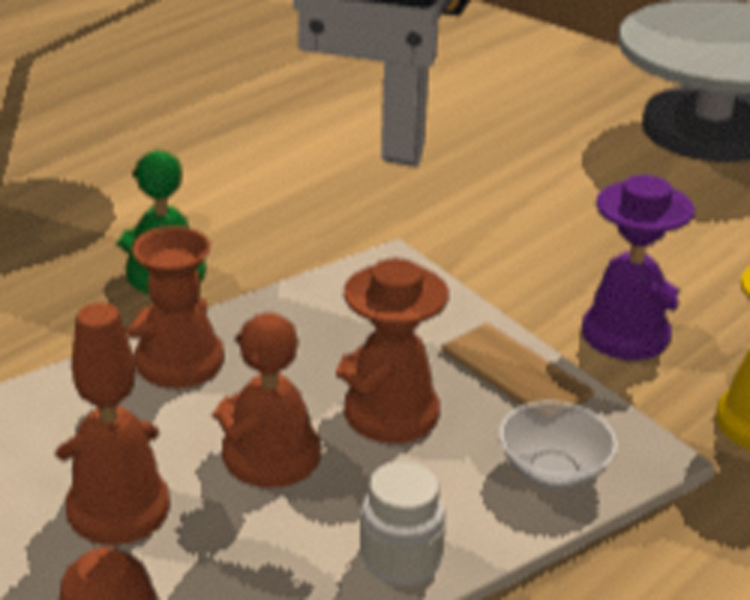

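The brim head is down: its crown moved from about (397,262) to (395,277) in the crop, the dowel gap is almost hidden, and the foot hasn't moved. Next is the cap.

```bash
python3 -m inch '[1,-20,22,0,0,0,0,1,-36,39,0,0,0,0,1,-36,39,0,0,0,0,1,-22,25,0,0,0,0,1,-12,13,0,0,0,0,1,0,0,0,0,0,0,1,0,0,0,0,0,0]'; python3 -c "
from h import *;go('cap',165)"
```

```text
t: 6.58
tool_pos: [519.8, -55.3, 190.9]
orientation: [-3.059, -0.7, 0.022]
ft_force: [0.2, -0.4, -0.3]
gripper_width: 0.9
t 6.58 pos [519.8 -55.3 190.9] F [ 0.16 -0.39 -0.28] w 0.9 shift [ 4.5  1.  25.8] toolz [-0.015  0.    -1.   ] tooly [ 0.43 -0.9  -0.01]
```

```bash
python3 -m inch '[1,4.5,1,10,-0.0065,0.0135,0,1,0,0,10,0,0,0,1,0,0,5,0,0,0,1,0,0,0,0,0,0,1,0,0,0,0,0,0]'; python3 -c "
from h import *;go('cap',158)"
```

```text
t: 7.2
tool_pos: [525.9, -48.6, 164.6]
orientation: [-3.057, -0.712, -0.003]
ft_force: [-0.1, -0.3, 0.0]
gripper_width: 0.6
t 7.2 pos [525.9 -48.6 164.6] F [-0.09 -0.27  0.01] w 0.6 shift [-4.3  4.3  6.5] toolz [ 0.001  0.003 -1.   ] tooly [ 0.44 -0.9  -0.  ]
```

```bash
python3 -m inch '[1,-4.3,4.3,2,0,0,0,1,0,0,2,0,0,0,1,0,0,2,0,0,0,1,0,0,0,0,0,0]'; python3 -c "
from h import *;go('cap',152)"
```

```text
t: 7.7
tool_pos: [524.1, -55.3, 158.7]
orientation: [-3.058, -0.711, -0.004]
ft_force: [-0.5, -0.2, 0.4]
gripper_width: 0.4
t 7.7 pos [524.1 -55.3 158.7] F [-0.49 -0.19  0.44] w 0.4 shift [ 0.4 -0.9  6.7] toolz [ 0.002  0.002 -1.   ] tooly [ 0.44 -0.9  -0.  ]
```

Run:
```python
import cv2,numpy as np
from station import get_image
a=get_image("scene")[200:340,210:330]
cv2.imwrite("pics/s3.png",cv2.resize(a,None,fx=4,fy=4,interpolation=2))
```

```text
(no output)
```

View pics/s3.png

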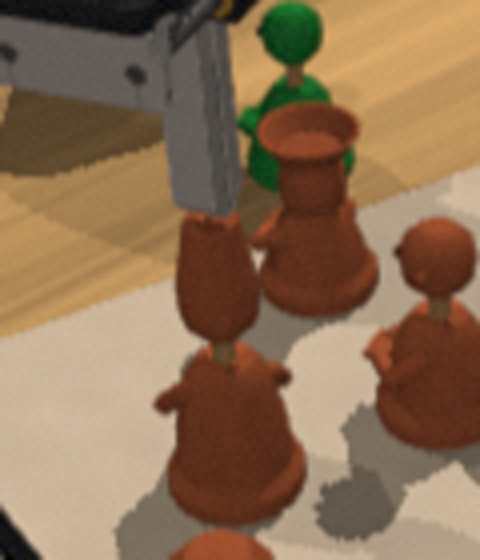

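The fingertips' footprint is centred at about crop (205,207), just above the cap tip at about (211,214), so roughly 2 mm left. I'll nudge and press.

```bash
python3 -m inch '[1,1,-2,1.5,0,0,0,1,0,0,1.5,0,0,0,1,0,0,1.5,0,0,0,1,0,0,1.5,0,0,0]'; python3 -c "
from h import *;go('cap',143)"
```

```text
t: 8.25
tool_pos: [524.5, -52.6, 152.8]
orientation: [-3.058, -0.712, -0.005]
ft_force: [-0.8, 1.1, 3.9]
gripper_width: 0.2
t 8.25 pos [524.5 -52.6 152.8] F [-0.75  1.09  3.93] w 0.2 shift [-1.3  1.3  9.8] toolz [ 0.003  0.002 -1.   ] tooly [ 0.44 -0.9  -0.  ]
```

Contact at about z = 153. Target z is about 143 (11–12 mm on the joint).

```bash
python3 -m inch '[1,0,0,1.5,0,0,0,1,0,0,1.5,0,0,0,1,0,0,1.5,0,0,0]'; python3 -m inch '[1,0,0,1.5,0,0,0,1,0,0,1.5,0,0,0]'; python3 -c "
from h import *;go('cap',143)"
```

```text
t: 8.62
tool_pos: [524.5, -52.6, 148.8]
orientation: [-3.058, -0.712, -0.006]
ft_force: [-2.1, 0.5, 4.8]
gripper_width: 0.5
t: 8.88
tool_pos: [524.6, -52.6, 145.8]
orientation: [-3.058, -0.712, -0.006]
ft_force: [-2.4, -0.1, 5.2]
gripper_width: 0.3
t 8.88 pos [524.6 -52.6 145.8] F [-2.37 -0.12  5.19] w 0.3 shift [-1.3  1.3  2.8] toolz [ 0.003  0.002 -1.   ] tooly [ 0.44 -0.9  -0.  ]
```

```bash
python3 -m inch '[1,0,0,1.5,0,0,0,1,0,0,1.5,0,0,0]'; python3 -m inch '[1,0,0,-3,0,0,0,1,0,0,-10,0,0,0,1,0,0,-20,0,0,0,1,0,0,-10,0,0,0,1,0,0,0,0,0,0]'
python3 - <<'E'
from h import *;import cv2
from station import get_image
go('bare',180)
a=get_image("scene")[150:350,230:480];cv2.imwrite("pics/s4.png",cv2.resize(a,None,fx=3,fy=3,interpolation=2))
E
```

```text
t: 9.12
tool_pos: [524.6, -52.6, 143.0]
orientation: [-3.058, -0.711, -0.006]
ft_force: [-1.6, 0.3, 6.1]
gripper_width: 0.2
t: 9.75
tool_pos: [524.6, -52.8, 187.3]
orientation: [-3.058, -0.711, -0.006]
ft_force: [-0.3, -0.2, -1.1]
gripper_width: 0.2
t 9.75 pos [524.6 -52.8 187.3] F [-0.31 -0.18 -1.09] w 0.2 shift [ 66.5 -75.3   7.6] toolz [ 0.004  0.002 -1.   ] tooly [ 0.44 -0.9  -0.  ]
```

View pics/s4.png

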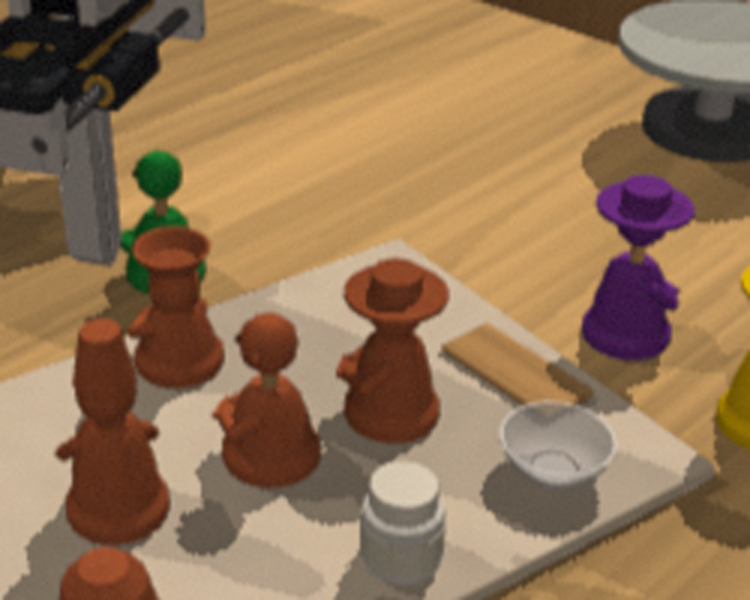

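The cap head is down: its tip went from (98,315) to (100,332) in the crop, and its foot hasn't moved. Now the bare head.

```bash
python3 -m inch '[1,14,-16,0,0,0,0,1,26,-29,0,0,0,0,1,18,-20,0,0,0,0,1,8,-10,0,0,0,0,1,0,0,0,0,0,0,1,0,0,0,0,0,0]'; python3 -c "
from h import *;go('bare',135)"
```

```text
t: 10.55
tool_pos: [548.6, 43.2, 183.8]
orientation: [-3.06, -0.706, 0.005]
ft_force: [0.0, -0.3, 0.8]
gripper_width: 0.6
t 10.55 pos [548.6  43.2 183.8] F [ 0.04 -0.25  0.82] w 0.6 shift [ 2.7  0.2 48.8] toolz [-0.003  0.    -1.   ] tooly [ 0.44 -0.9  -0.  ]
```

```bash
python3 -m inch '[1,2.7,0,15,0,0,0,1,0,0,20,0,0,0,1,0,0,10,0,0,0,1,0,0,4,0,0,0,1,0,0,0,0,0,0,1,0,0,0,0,0,0]'; python3 -c "
from h import *;go('bare',123)"
```

```text
t: 11.3
tool_pos: [550.8, 40.2, 131.7]
orientation: [3.063, 0.697, -0.007]
ft_force: [0.3, 1.0, -0.5]
gripper_width: 0.7
t 11.3 pos [550.8  40.2 131.7] F [ 0.32  1.01 -0.55] w 0.7 shift [ 1.9 -3.5  8.7] toolz [-0.004 -0.002 -1.   ] tooly [ 0.43 -0.9  -0.  ]
```

```bash
python3 -m inch '[1,1.9,-3.5,2,0,0,0,1,0,0,3,0,0,0,1,0,0,3,0,0,0,1,0,0,0,0,0,0]'
python3 - <<'E'
from h import *;import cv2
from station import get_image
go('bare',113)
a=get_image("scene")[215:335,260:380];b=get_image("top")[180:300,280:400]
cv2.imwrite("pics/s5.png",cv2.resize(np.hstack([a,b]),None,fx=3.3,fy=3.3,interpolation=2))
E
```

```text
t: 11.8
tool_pos: [551.7, 44.9, 124.2]
orientation: [3.062, 0.698, -0.003]
ft_force: [-0.3, -0.5, -0.2]
gripper_width: 0.5
t 11.8 pos [551.7  44.9 124.2] F [-0.28 -0.51 -0.17] w 0.5 shift [-0.9  0.3 11.2] toolz [-0.002 -0.001 -1.   ] tooly [ 0.43 -0.9   0.  ]
```

View pics/s5.png

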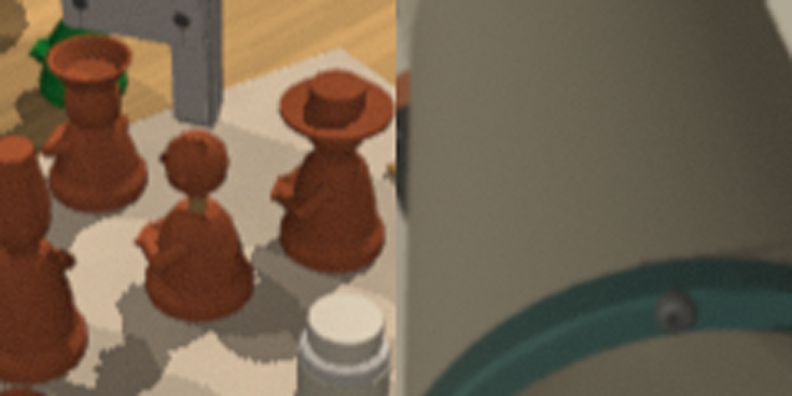

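The fingertips, at about crop (198,118), are centred on the bare skull, whose top is at (197,132). The arm hides the top view. Pressing now.

```bash
python3 -m inch '[1,-0.5,0,2,0,0,0,1,0,0,2,0,0,0,1,0,0,2,0,0,0,1,0,0,2,0,0,0]'; python3 -m inch '[1,0,0,1.5,0,0,0,1,0,0,1.5,0,0,0]'; python3 -c "
from h import *;go('bare',105.5)"
```

```text
t: 12.4
tool_pos: [551.5, 44.5, 116.0]
orientation: [3.062, 0.697, -0.002]
ft_force: [-0.4, -1.1, -0.2]
gripper_width: 0.1
t: 12.65
tool_pos: [551.6, 44.5, 113.4]
orientation: [3.062, 0.697, -0.002]
ft_force: [-1.0, 0.1, 2.8]
gripper_width: 0.5
t 12.65 pos [551.6  44.5 113.4] F [-0.99  0.09  2.79] w 0.5 shift [-0.6 -0.   7.9] toolz [-0.001 -0.001 -1.   ] tooly [ 0.43 -0.9   0.  ]
```

```bash
python3 -m inch '[1,0,0,1.5,0,0,0,1,0,0,1.5,0,0,0,1,0,0,1.5,0,0,0]'; python3 -m inch '[1,0,0,1.5,0,0,0,1,0,0,1.5,0,0,0]';  python3 -c "
from h import *;go('bare',105)"
```

```text
t: 13.02
tool_pos: [551.6, 44.5, 109.2]
orientation: [3.062, 0.697, -0.001]
ft_force: [-0.8, 0.5, 5.7]
gripper_width: 0.4
t: 13.28
tool_pos: [551.6, 44.5, 106.4]
orientation: [3.062, 0.697, -0.001]
ft_force: [-2.0, -0.4, 6.4]
gripper_width: 0.5
t 13.28 pos [551.6  44.5 106.4] F [-2.03 -0.39  6.36] w 0.5 shift [-0.7 -0.   1.4] toolz [-0.    -0.001 -1.   ] tooly [ 0.43 -0.9   0.  ]
```

```bash
python3 -m inch '[1,0,0,1.2,0,0,0]'; python3 -m inch '[1,0,0,-3,0,0,0,1,0,0,-10,0,0,0,1,0,0,-25,0,0,0,1,0,0,-30,0,0,0,1,0,0,-30,0,0,0,1,0,0,-15,0,0,0,1,0,0,0,0,0,0]'
python3 - <<'E'
from h import *;import cv2
from station import get_image
go('bare',180)
a=get_image("scene")[150:400,170:480];cv2.imwrite("pics/s6.png",cv2.resize(a,None,fx=2.4,fy=2.4,interpolation=2))
E
```

```text
t: 13.4
tool_pos: [551.6, 44.5, 105.2]
orientation: [3.062, 0.697, -0.001]
ft_force: [-2.2, -0.5, 6.7]
gripper_width: 0.2
t: 14.28
tool_pos: [552.1, 44.7, 222.9]
orientation: [3.062, 0.697, 0.001]
ft_force: [0.0, -0.5, -0.3]
gripper_width: 0.4
t 14.28 pos [552.1  44.7 222.9] F [ 0.03 -0.48 -0.27] w 0.4 shift [-1.2 -0.1 42.9] toolz [ 0.001 -0.001 -1.   ] tooly [ 0.43 -0.9   0.  ]
```

View pics/s6.png

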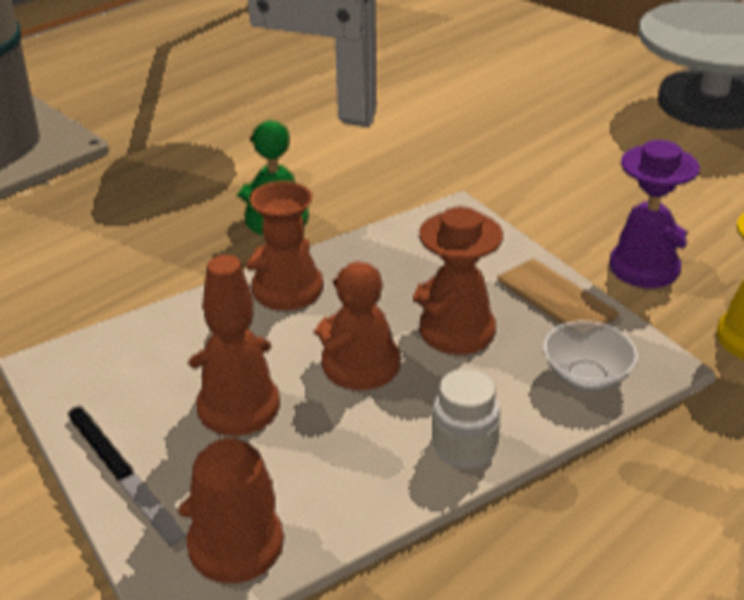

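All three heads are down with no dowel showing: brim at (461,230), cap (224,270) and bare (360,285) in the crop. Before handing in, I'll measure the drops against the first picture.

Run:
```python
from h import *;import cv2
from station import get_image
a=cv2.imread("pics/scene0.png");b=get_image("scene")
def sh(x0,y0,x1,y1):
    t=a[y0:y1,x0:x1];m=cv2.matchTemplate(b[y0-12:y1+12,x0-6:x1+6],t,cv2.TM_CCOEFF_NORMED)
    _,s,_,p=cv2.minMaxLoc(m);return p[0]-6,p[1]-12,round(s,3)
B={"brim":((345,232,380,250),(343,270,379,298),(577.5,125)),"cap":((254,250,276,282),(251,300,288,328),(524,-54)),"bare":((308,254,331,274),(303,288,338,311),(551,44)),
}
for n,(h,f,xy) in B.items():
    c=camera_info("scene");r=R.from_rotvec(c["rotation"]);k=240/np.tan(np.radians(c["fov_y"]/2))
    def row(z):
        p=r.inv().apply(np.array([*xy,z])-c["xyz"]);return c["cy"]-k*p[1]/-p[2]
    print(n,"head",sh(*h),"foot",sh(*f),"px per 10mm",round(row(110)-row(120),2))
for n,q in dict(basket=(272,225,305,278),veil=(245,330,290,390),jar=(348,303,380,345),dish=(396,284,436,313),knife=(197,318,245,378),rib=(376,258,440,288)).items(): print(n,sh(*q))
```

```text
brim head (0, 5, 0.941) foot (0, 0, 0.985) px per 10mm 4.62
cap head (0, 1, 0.688) foot (0, 0, 0.991) px per 10mm 4.84
bare head (0, 5, 0.949) foot (0, 0, 0.953) px per 10mm 4.71
basket (0, 0, 0.97)
veil (0, 0, 0.951)
jar (0, 0, 0.981)
dish (0, 0, 0.983)
knife (0, 0, 0.943)
rib (0, 0, 0.979)
```

The cap match is weak (0.69), with dowel and background in the template, so I'll check its tip directly by colour mask.

Run:
```python
import cv2,numpy as np
from station import get_image
for im in (cv2.imread("pics/scene0.png"),get_image("scene")):
    h=cv2.cvtColor(im,cv2.COLOR_BGR2HSV)
    for n,(x0,x1,y0,y1) in dict(cap=(255,272,235,275),bare=(312,328,240,275),brim=(355,370,222,250)).items():
        m=cv2.inRange(h[y0:y1,x0:x1],(0,140,60),(9,255,255)); print(n,y0+np.where((m>0).sum(1)>5)[0].min(),end=" ")
    print()
```

```text
cap 252 bare 255 brim 232 
cap 257 bare 260 brim 237
```

All three dropped 5 px, which is about 10–11 mm.

```bash
python3 -c "
from station import *;print(close_job(), sense()['t'])"
```

```text
the job is handed in; nothing more can be done
the job is handed in; nothing more can be done
```

I pressed the three heads straight down with the closed fingertips in the order asked: brim hat, tall cap, bare head. The job is handed in, with the arm clear above the board. My last reading before hand-in was about 14.3 s, well under the 43 s limit.

- **Pressing:** I stopped at fingertip heights of 122.1, 143.0 and 105.2 mm. From the given figure heights, that puts each head about 12 mm down its dowel. The highest upward force I read was 6.7 N.
- **Drop in the pictures:** Each head top moved 5 px down in the scene view, about 10–11 mm, and no dowel shows any more.
- **Nothing else moved:** The figures' feet and every other item on the board showed 0 px of shift. I did not measure the coloured look-alikes, but the arm never came near them.
- **Checks that disagreed:**
  - An image match on the cap head gave an unreliable result (1 px, score 0.69). The direct colour measurement and the fingertip height both contradict it, so I went with those.
  - Positions from the two cameras differed by 2–5 mm. I averaged them and checked the alignment by eye before each press.

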